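# Push the power bank through the gap onto the charging spot

### The job

Push the power bank through the narrow gap between the round speaker and the socket block so that it ends up centred on the round charging spot let into the desk behind them. Push it only with the outside of the fingers, gently: do not take it between the fingers or lift it off the desk, and leave the other loose things where they are.

Things in the scene. Friction and masses are not known exactly. Their poses are not given: they have to be found in the camera images.
- bank: Power bank: a black plastic slab lying flat and loose on the white desk, 90 mm long (its x) by 62 mm wide (its y) by 20 mm high, edges rounded by 4 mm, 0.15 to 0.3 kg. Origin at the centre of its underside; its +x end has the metal ports and points roughly at the gap at the start. It slides on the desk with ordinary friction and stops where it is left.
- pad: Round charging spot, a grey disc 96 mm across, flush with the desk top (nothing to climb or to stop against). Origin at its centre on the desk surface; its +x axis runs from the gap to the spot, away from the robot, along the centre line of the gap.
- gap (a point): Middle of the gap, on the desk surface, 85 mm before the centre of the charging spot, halfway between speaker and socket block; same axes as pad. Here the gap is 68 mm wide (along y), 3 mm to spare on each side of the power bank, and is walled for 50 mm along x (25 mm each way) by the socket block on one side and by the round speaker on the other.
- speaker: Round grey fabric desk speaker with black top, 90 mm across and 45 mm high, fixed to the desk on one side of the gap (left or right varies). Origin at the centre of its underside, 79 mm from the middle of the gap.
- socket_block: Grey desk socket block with two round outlets on top, 50 mm (its x) by 90 mm (its y) by 45 mm high, edges rounded by 6 mm, fixed to the desk on the other side of the gap, its sides parallel to the gap's axes. Origin at the centre of its underside, 79 mm from the middle of the gap.
- jar: Bystander: glass jar with a steel lid, 60 mm across, 85 mm high, standing to the left of the power bank. Origin at the centre of its underside.
- tape_small: Bystander: roll of white tape lying flat, 80 mm across, 22 mm high, to the right of the power bank. Origin at the centre of its underside.
- tape_big: Bystander: roll of red tape lying flat, 100 mm across, 40 mm high, to the left of the charging spot. Origin at the centre of its underside.
- glue_stick: Bystander: glue stick standing upright, 29 mm across, 82 mm high, to the right of the charging spot. Origin at the centre of its underside.
- remote: Bystander: slim dark remote control lying across, flat, some 80 mm beyond the centre of the charging spot, 36 mm (its x) by 130 mm (its y) by 14 mm. Origin at the centre of its underside.
- basket: Bystander: open white plastic basket, 200 mm by 150 mm by 90 mm high, on the left of the desk. Origin at the centre of its underside.
- screwdriver: Bystander: orange-handled screwdriver lying on the right of the desk, about 0.2 m long. Origin under its middle.
Things that resemble listed ones, but are neither listed nor needed, are in the scene too. What is shaped like the bank but green or red is not meant.

How it is judged:
By the outcome, as a careful person would: the job done as asked, in the order asked, and still so for the second after the job is handed in, with the robot touching nothing.
It also fails if it takes over 58 s, if anything falls off the work surface, if the arm or the gripper's body presses on something with over 40 N, if the wrist force passes 120 N, or if a joint passes its speed limit or range.

### The arm

A 7-joint arm with a two-finger parallel gripper is mounted at the origin on the work surface. World frame = base frame: x ahead of the robot, y to its left, z up, the work surface at z = 0. Lengths are in m, angles in rad, forces in N, time in s.
With the tool pointing down it reaches from about 0.425 to 0.925 m from the base axis. Payload 6.8 kg.
Tool frame: the origin (TCP) lies at the very end of the fingers, on their centre line; the grasp point (between the pads) lies 19 mm behind it; z points along the fingers, y is the line along which they close (so a half turn about z gives the same grasp; the last joint's range is limited). The gripper opens to 88 mm and grips with 3 to 60 N. Pads are 20 mm wide; open, the fingers measure 115 mm over their backs; the gripper's body (75 mm by 178 mm) begins 61 mm behind the grasp point.
Start: joints at [1.205, 0.477, 0.022, 1.555, -0.011, 1.109, -0.083], TCP at [0.172, -0.653, 0.223] pointing down, gripper open.
Joint ranges: [-2.96, 2.96], [-0.34, 2.1], [-1.41, 1.46], [0.24, 2.44], [-1.37, 4.51], [0.17, 1.92], [-2.96, 2.96]. Speed limits (rad/s): [2.39, 2.39, 3.14, 3.14, 3.14, 3.14, 3.14].

### API

Orientations are given as a rotation vector (axis times angle).
In Python, from rig import robot, ik, eyes, telemetry gives the robot as it stands. The module is installed in compiled form; this text tells all that it offers. Calls block until the motion is done:
- robot.move_ptp(position, orientation): joint-space move of the TCP to a pose.
- robot.servo_line(position, rate=0.15, orientation=None): straight line of the TCP; orientation=None keeps the orientation; rate is the mean speed in m/s.
- robot.move_joints(angles): joint-space move.
- robot.set_gripper(opening, f_grip=None): finger opening in m; f_grip is the grip in N (None keeps the last); returns when the fingers have stopped.
- robot.hold(seconds).
- ik(position, orientation): joint angles nearest the present ones, or None.
- eyes.capture(name): name is "scene" or "top"; returns a dict with "image" (480x640x3 uint8, red, green, blue), "range_z" (480x640 float32, m along the optical axis (not along the pixel's ray), 0 where there is no reading), "vfov" (degrees; the focal length in pixels is half the picture's height over the tangent of half this angle, whatever the lens; pixels are square), "cx", "cy" (the principal point, pixels), "R" (3x3) and "t" (3): a world point X has camera coordinates R X + t. Camera axes: x right, y down, z forward; pixel columns grow to the right and rows downward; lengths in m; the calibration is good to about 2 mm. A picture is of the moment at which its call begins.
A pose or a line that the arm cannot do raises robot.MotionError and nothing moves.
- robot.hand_in(): hands the job in; it is judged then, once.
Readings, each from a call of its own:
- telemetry.get_time_s(): time.
- telemetry.get_qpos(): joint angles.
- telemetry.get_qd(): joint speeds.
- telemetry.get_joint_torque(): joint torques, N m.
- telemetry.get_eef_pos(): TCP position.
- telemetry.get_eef_rot(): TCP orientation.
- telemetry.get_force(): force on the tool from outside, world axes, zero at the start.
- telemetry.get_torque(): the same for the moment, N m.
- telemetry.get_gripper_width(): finger opening in m.
- telemetry.get_gripper_force(): force on a finger pad.
Only numpy, scipy, OpenCV 4.12 (cv2) and the standard library are available. Lean on these libraries where they do the work, as an engineer would, in place of code of your own. Each camera call takes 0.05 s, during which the arm holds its last target. There are 200 camera calls.

## Working session

There is one attempt and no reset: what is moved stays moved. The work goes in short steps, each a Python script; the robot and the scene stay as the last script left them, time stands still between calls to the robot, and variables do not carry over. Pictures are saved under pics/ and viewed, at most 10 in all, crops included, and the job is handed in when it is done.

```bash
mkdir -p pics
python3 - <<'E'
from rig import robot, ik, eyes, telemetry
import cv2,numpy as np,pickle
for n in("scene","top"):
    c=eyes.capture(n); cv2.imwrite(f"pics/{n}0.png",c["image"][:,:,::-1]); pickle.dump(c,open(f"{n}0.pkl","wb"))
    print(n,c["vfov"],c["cx"],c["cy"],c["R"].round(3).tolist(),c["t"].round(3),(-c["R"].T@c["t"]).round(3))
print(telemetry.get_time_s(),telemetry.get_eef_rot(),telemetry.get_gripper_width())
E
```

```text
scene 54.36442561805278 319.32195698607876 243.2009720192082 [[-0.52, 0.854, 0.013], [0.469, 0.299, -0.831], [-0.714, -0.426, -0.556]] [ 0.257 -0.208  1.428] [1.251 0.452 0.617]
top 44.2712904903389 325.22175819545885 228.15280704319244 [[0.027, -1.0, -0.004], [-0.979, -0.026, -0.202], [0.201, 0.009, -0.979]] [0.01  0.513 1.579] [0.184 0.009 1.65 ]
0.1 [-3.11401178e+00 -4.03645236e-01  5.14853481e-04] 0.08794852067164978
```

View pics/top0.png

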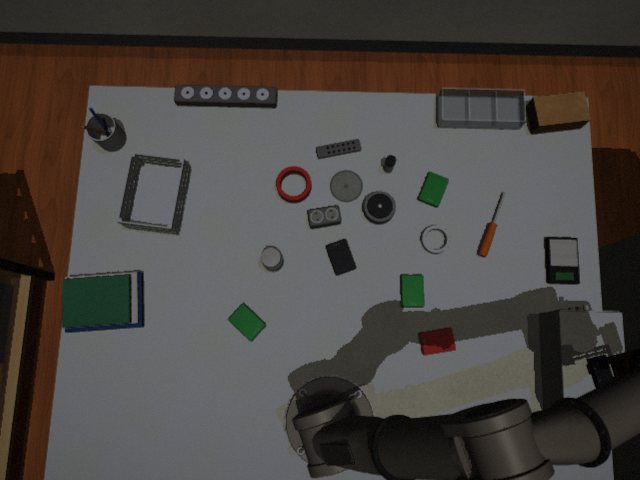

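View pics/scene0.png

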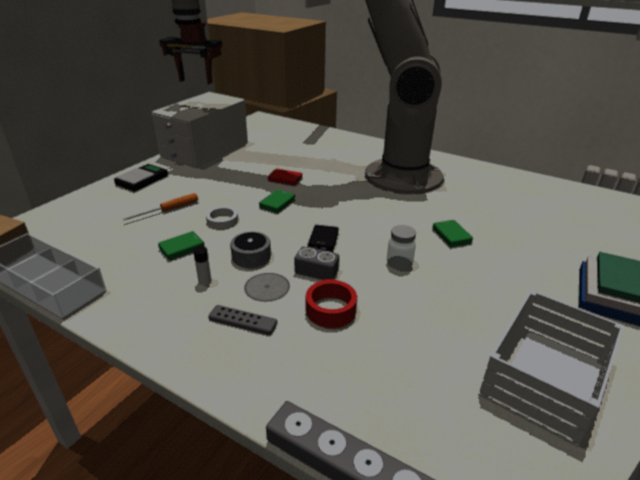

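Run:
```python
import cv2,numpy as np,pickle
T=pickle.load(open("top0.pkl","rb"))["image"];S=pickle.load(open("scene0.pkl","rb"))["image"]
def g(i): return (255*(i/255.)**0.6).astype('uint8')
a=cv2.resize(g(T[130:285,290:410]),None,fx=3.8,fy=3.8,interpolation=cv2.INTER_CUBIC)
b=cv2.resize(g(S[215:345,195:365]),None,fx=2,fy=2,interpolation=cv2.INTER_CUBIC)
o=np.zeros((589,800,3),'uint8');o[:a.shape[0],:a.shape[1]]=a;o[:b.shape[0],458:458+b.shape[1]]=b
cv2.imwrite("pics/crop1.png",o[:,:,::-1])
```

```text
(no output)
```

View pics/crop1.png

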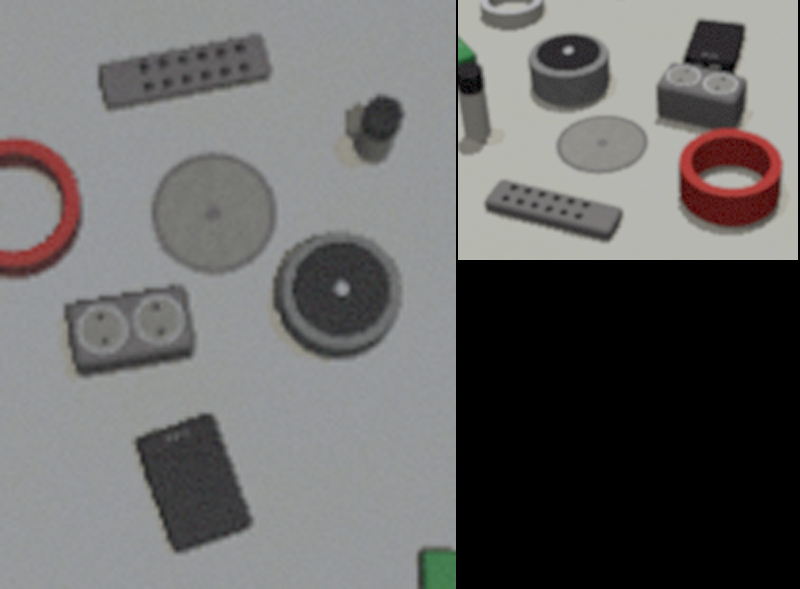

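```bash
cat > h.py <<'E'
import cv2,numpy as np,pickle
def ray(c,uv,z):
    uv=np.atleast_2d(np.asarray(uv,float)); f=240/np.tan(np.radians(c["vfov"])/2)
    d=np.c_[(uv[:,0]-c["cx"])/f,(uv[:,1]-c["cy"])/f,np.ones(len(uv))]@c["R"]
    o=-c["R"].T@c["t"]; s=(z-o[2])/d[:,2]; return o+s[:,None]*d
def proj(c,X):
    f=240/np.tan(np.radians(c["vfov"])/2); p=np.atleast_2d(X)@c["R"].T+c["t"]
    return np.c_[f*p[:,0]/p[:,2]+c["cx"],f*p[:,1]/p[:,2]+c["cy"]]
def ortho(c,z,x0,x1,y0,y1,r=0.0005):
    """rectified view of plane z: row 0 = x1 (far), col 0 = y1 (left)"""
    w,h=int(round((y1-y0)/r)),int(round((x1-x0)/r))
    X,Y=np.meshgrid(x1-r*np.arange(h),y1-r*np.arange(w),indexing='ij')
    p=proj(c,np.c_[X.ravel(),Y.ravel(),np.full(X.size,z)]).astype('float32').reshape(h,w,2)
    return cv2.remap(c["image"],p[...,0],p[...,1],cv2.INTER_CUBIC)
E
python3 - <<'E'
from h import *
for n in("top","scene"):
    c=pickle.load(open(n+"0.pkl","rb"))
    px=dict(top=dict(bank=(341,256,.02),pad=(346,186,0),spk=(380,206,.045),sock=(324,214,.045),jar=(271,254,.085),glue=(389,158,.082)),
            scene=dict(bank=(553-230+0,238,.02),pad=(267,286,0),spk=(251,240,.045),sock=(318,256,.045),jar=(403,233,.085),glue=(202,252,.082)))[n]
    for k,(u,v,z) in px.items(): print(n,k,ray(c,(u,v),z)[0].round(3), c["image"][v,u], c["range_z"][v,u])
c=pickle.load(open("top0.pkl","rb"));s=pickle.load(open("scene0.pkl","rb"))
a=[.5,.8,-.17,.1]
L=[ortho(c,z,.5,.85,-.19,.09,.001) for z in(0,.045)]+[ortho(s,z,.5,.85,-.19,.09,.001) for z in(0,.045)]
o=np.vstack([np.hstack(L[:2]),np.hstack(L[2:])]);o=(255*(o/255.)**.6).astype('uint8')
o=cv2.resize(np.hstack([np.hstack(L[:2]),L[2]])*1,(800,333)); o2=cv2.resize(L[3],(800*28//84,333))
cv2.imwrite("pics/orth.png",o[:,:,::-1])
E
```

```text
top bank [ 0.441 -0.022  0.02 ] [23 22 21] 1.6478549
top pad [ 0.65  -0.033  0.   ] [57 53 56] 1.7105705
top spk [ 0.582 -0.128  0.045] [102 104 109] 1.6417238
top sock [0.555 0.028 0.045] [60 59 61] 1.6504375
top jar [0.432 0.167 0.085] [98 99 97] 1.5931438
top glue [ 0.711 -0.149  0.082] [13 13 15] 1.6419268
scene bank [ 0.46  -0.011  0.02 ] [14 11 13] 1.0977584
scene pad [ 0.653 -0.03   0.   ] [73 71 71] 0.9758748
scene spk [ 0.586 -0.122  0.045] [113 114 117] 1.0394238
scene sock [0.559 0.036 0.045] [128 129 130] 0.9923384
scene jar [0.438 0.173 0.085] [118 116 114] 0.99635935
scene glue [ 0.715 -0.14   0.082] [16 16 16] 0.9369055
```

View pics/orth.png

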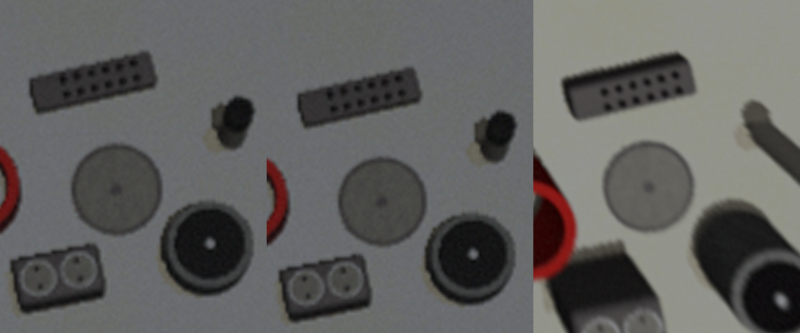

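```bash
cat > m.py <<'E'
from h import *
r=.0005
def blob(c,z,ctr,half,lo,hi,amin,fill=True):
    im=cv2.cvtColor(ortho(c,z,ctr[0]-half,ctr[0]+half,ctr[1]-half,ctr[1]+half,r),cv2.COLOR_RGB2GRAY)
    m=cv2.inRange(cv2.GaussianBlur(im,(0,0),1.5),lo,hi)
    cs=[k for k in cv2.findContours(m,cv2.RETR_LIST,cv2.CHAIN_APPROX_NONE)[0] if cv2.contourArea(k)*r*r>amin]
    out=[]
    for k in cs:
        M=cv2.moments(k);w=lambda p:np.array([ctr[0]+half-r*p[1],ctr[1]+half-r*p[0]])
        W=np.array([w(p) for p in k[:,0]],'float32')
        out.append((w((M['m10']/M['m00'],M['m01']/M['m00'])),cv2.contourArea(k)*r*r,W,cv2.minAreaRect(W)))
    return im,out
E
python3 - <<'E'
from m import *
T=pickle.load(open("top0.pkl","rb"));S=pickle.load(open("scene0.pkl","rb"))
P=lambda n,o:[print(n,k[0].round(4),"deq %.4f"%(2*(k[1]/np.pi)**.5),"rect",np.round(k[3][0],4),np.round(k[3][1],4),round(k[3][2],2)) for k in o]
for n,c in(("T",T),("S",S)):
    im,_=blob(c,0,(.652,-.032),.06,0,1,0); print(n,"pad row",im[120,::12], "desk/pad")
    im,_=blob(c,.045,(.583,-.125),.06,0,1,0); print(n,"spk row",im[120,::12])
    im,_=blob(c,.045,(.557,.031),.06,0,1,0); print(n,"sock row",im[120,::8])
    im,_=blob(c,.02,(.44,-.02),.07,0,1,0); print(n,"bank row",im[140,::12])
E
```

```text
T pad row [108 105  84  64  71  71  73  73  71  62  51  64  72  74  75  75  73  63
  85 106] desk/pad
T spk row [107 108  45  45  52  19  20  18  21  28 107  74  20  21  20  23  34  64
 108 106]
T sock row [107 109 109  99  27  44  61  86  73  64  33  66  71  76  86  62  69  78
  71  71  73  73  71  71  78  82  49  81 109 107]
T bank row [109 108 109 107 107 109  58  24  20  22  22  22  22  21  25  21  23  37
 106 108 109 105 106 106]
S pad row [146 148  92  93  95  97  99  97  96  83  72  91 100  99 101 100  98  87
 135 147] desk/pad
S spk row [148 104  53  88  29  14  12  14  15  37 116  65  12  16  13  26 100 143
 146 146]
S sock row [147 125  42  20  50  77 108 104 100  95  76  93  97 100 127  85 113 100
  94  96  96  95  96  98 108 102 122 147 147 146]
S bank row [147 146 146 146 146 140  43  13  15  16  15  13  15  16  16  15  13  87
 147 145 146 147 146 145]
```

Run:
```python
from m import *
T=pickle.load(open("top0.pkl","rb"));S=pickle.load(open("scene0.pkl","rb"))
def P(n,o,big=True):
    o=sorted(o,key=lambda k:-k[1])
    for k in o[:3]: print(n,k[0].round(4),"deq %.4f"%(2*(k[1]/np.pi)**.5),"rect",np.round(k[3][0],4),np.round(k[3][1],4),round(k[3][2],2))
for n,c,d,b in(("T",T,92,(36,64)),("S",S,122,(50,80))):
    P(n+"pad",blob(c,0,(.652,-.032),.055,0,d,.004)[1])
    P(n+"spk",blob(c,.045,(.583,-.125),.045,0,b[0],.0015)[1])
    P(n+"sock outlets",blob(c,.045,(.557,.031),.047,b[1]+ (4 if n=="T" else 8),d+8,.0006)[1])
    P(n+"sock",blob(c,.045,(.557,.031),.065,0,d,.0015)[1])
    P(n+"bank",blob(c,.02,(.44,-.02),.07,0,b[1],.002)[1])
im=np.hstack([blob(c,z,ctr,.07,0,1,0)[0] for c,z,ctr in((T,.045,(.57,-.045)),(S,.045,(.57,-.045)),(T,.02,(.44,-.02)),(S,.02,(.44,-.02)))])
im=cv2.resize(im,(800,200));cv2.imwrite("pics/o2.png",np.clip(im*1.7,0,255))
```

```text
Tpad [ 0.6512 -0.032 ] deq 0.0977 rect [ 0.6513 -0.0319] [0.0979 0.0972] 62.59
Tspk [ 0.5831 -0.1259] deq 0.0706 rect [ 0.5829 -0.1261] [0.0704 0.0707] 45.0
Tsock outlets [0.5561 0.0078] deq 0.0386 rect [0.5562 0.008 ] [0.038  0.0385] 90.0
Tsock outlets [0.5479 0.0489] deq 0.0384 rect [0.5475 0.0488] [0.0385 0.038 ] 90.0
Tsock [0.5474 0.0288] deq 0.0842 rect [0.5474 0.0289] [0.062  0.0967] 11.31
Tbank [ 0.4398 -0.0204] deq 0.0853 rect [ 0.4399 -0.0201] [0.093  0.0647] 20.91
Spad [ 0.6543 -0.0304] deq 0.0970 rect [ 0.6542 -0.0306] [0.098  0.0963] 21.8
Sspk [ 0.5897 -0.1221] deq 0.0706 rect [ 0.5896 -0.1222] [0.0711 0.07  ] 31.43
Ssock outlets [0.5541 0.0273] deq 0.0602 rect [0.5428 0.0218] [0.0838 0.0993] 32.6
Ssock [0.5611 0.0365] deq 0.1205 rect [0.5565 0.0396] [0.1491 0.1047] 10.35
Sbank [ 0.4569 -0.0112] deq 0.0916 rect [ 0.4584 -0.0105] [0.1129 0.0645] 21.16[ WARN:0@0.264] global loadsave.cpp:1063 imwrite_ Unsupported depth image for selected encoder is fallbacked to CV_8U.
```

View pics/o2.png

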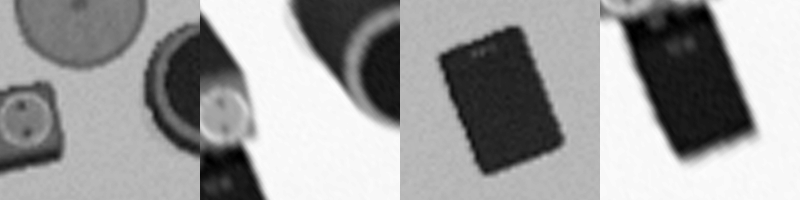

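Run:
```python
from rig import ik
import numpy as np
from scipy.spatial.transform import Rotation as R
def ori(yaw,tilt): # finger closing line at 'yaw+90'; tilt>0 leans fingers' top forward
    return (R.from_euler('z',yaw)*R.from_euler('y',np.radians(tilt))*R.from_euler('x',np.pi)).as_rotvec()
print((R.from_rotvec(ori(0,20)).as_matrix()@[0,0,1]).round(2))
y=np.radians(9.5)
for t in(0,10,15,20,25,30,40):
  print(t,[ (round(x,3), ik([x,-.08+(x-.39)*.165,.008],ori(y,t)) is not None, ik([x,-.08+(x-.39)*.165,.12],ori(y,t)) is not None) for x in(.37,.38,.39,.40,.42,.44)])
for yy in(y+np.pi/2,y-np.pi/2): print([ik([x,.04,.008],ori(yy,0)) is not None for x in(.42,.43,.44,.45,.46)])
```

```text
[-0.34 -0.   -0.94]
0 [(0.37, True, True), (0.38, True, True), (0.39, True, True), (0.4, True, True), (0.42, True, True), (0.44, True, True)]
10 [(0.37, True, True), (0.38, True, True), (0.39, True, True), (0.4, True, True), (0.42, True, True), (0.44, True, True)]
15 [(0.37, True, True), (0.38, True, True), (0.39, True, True), (0.4, True, True), (0.42, True, True), (0.44, True, True)]
20 [(0.37, True, True), (0.38, True, True), (0.39, True, True), (0.4, True, True), (0.42, True, True), (0.44, True, True)]
25 [(0.37, True, True), (0.38, True, True), (0.39, True, True), (0.4, True, True), (0.42, True, True), (0.44, True, True)]
30 [(0.37, True, True), (0.38, True, True), (0.39, True, True), (0.4, True, True), (0.42, True, True), (0.44, True, True)]
40 [(0.37, True, True), (0.38, True, True), (0.39, True, True), (0.4, True, True), (0.42, True, True), (0.44, True, True)]
[True, True, True, True, True]
[True, True, True, True, True]
```

```bash
cat > a.py <<'E'
from m import *
from rig import robot, ik, eyes, telemetry
from scipy.spatial.transform import Rotation as R
YAW=np.radians(11.35); G=np.array([.56755,-.04875])
e=np.array([np.cos(YAW),np.sin(YAW)]); n=np.array([-e[1],e[0]])
def W(al,la,z): p=G+al*e+la*n; return [p[0],p[1],z]
def gapf(p): d=np.asarray(p)[:2]-G; return np.array([d@e,d@n])
def ori(yaw): return (R.from_euler('z',yaw)*R.from_euler('x',np.pi)).as_rotvec()
def st(s=""): print(s,"t %.1f"%telemetry.get_time_s(),"tcp gap",gapf(telemetry.get_eef_pos()).round(4),"z %.4f"%telemetry.get_eef_pos()[2],"F",np.round(telemetry.get_force(),1),"w %.3f"%telemetry.get_gripper_width())
def bank(guess,save=None):
    c=eyes.capture("top")
    if save: cv2.imwrite(save,cv2.resize(c["image"][130:290,270:430,::-1],None,fx=3,fy=3,interpolation=cv2.INTER_CUBIC))
    p=W(*guess,0)
    o=sorted(blob(c,.02,(p[0],p[1]),.085,0,40,.003)[1],key=lambda k:-k[1])[0]
    (cc,sz,an)=o[3]
    if sz[0]<sz[1]: an-=90
    an=(an-np.degrees(YAW)+45)%90-45
    print("bank gap frame",gapf(cc).round(4),gapf(o[0]).round(4),"yaw err %.2f"%an,"size",np.round(sz,4))
    return gapf(cc),an
E
python3 - <<'E'
from a import *
bank((-.119,.053))
q=telemetry.get_qpos()
for s in(1,-1):
    j=ik(W(-.119,.116,.15),ori(YAW+s*np.pi/2)); print(s,np.round(j,2))
for p in(-.3,-.2,-.17): print(np.round(ik(W(p,0,.15),ori(YAW)),2),np.round(ik(W(p,0,.15),ori(YAW+np.pi)),2))
E
```

```text
bank gap frame [-0.1195  0.0535] [-0.1196  0.0531] yaw err 9.31 size [0.0904 0.0622]
1 [ 0.59  0.3  -0.94  2.14  0.32  0.85 -0.35]
-1 [-1.28  0.44  1.31  2.24 -0.57  0.87 -2.54]
[ 0.63 -0.05 -0.44  2.43 -0.03  0.76 -1.17] [ 1.03 -0.03 -0.82  2.41 -0.03  0.76  2.01]
[ 0.51  0.12 -0.46  2.26  0.08  0.77 -1.38] [ 0.85  0.17 -0.82  2.24  0.17  0.79  1.68]
[ 0.47  0.17 -0.46  2.21  0.1   0.79 -1.43] [ 0.81  0.23 -0.83  2.19  0.23  0.81  1.6 ]
```

Run:
```python
from a import *
o=ori(YAW+np.pi/2)
robot.set_gripper(.05)
robot.move_ptp(W(-.119,.116,.16),o); st("above")
robot.servo_line(W(-.119,.116,.008),rate=.12); st("down")
robot.servo_line(W(-.119,.046,.008),rate=.04); st("pushed")
robot.servo_line(W(-.119,.065,.008),rate=.06)
robot.servo_line(W(-.119,.065,.16),rate=.15)
q=np.array(telemetry.get_qpos()); q[0]-=1.1; robot.move_joints(list(q)); st("aside")
bank((-.119,.005),"pics/p1.png")
```

```text
above t 3.5 tcp gap [-0.1188  0.1152] z 0.1600 F [-0.6  0.7  0.1] w 0.050
down t 4.9 tcp gap [-0.1186  0.116 ] z 0.0084 F [ 0.2 -0.1 -0. ] w 0.050
pushed t 6.8 tcp gap [-0.119  0.046] z 0.0080 F [-0.2  1.  -0.7] w 0.050
aside t 10.2 tcp gap [-0.268   0.4965] z 0.1590 F [-0.3 -0.1  0.2] w 0.050
bank gap frame [-0.1249  0.0053] [-0.1252  0.0049] yaw err -0.13 size [0.0901 0.0621]
```

View pics/p1.png

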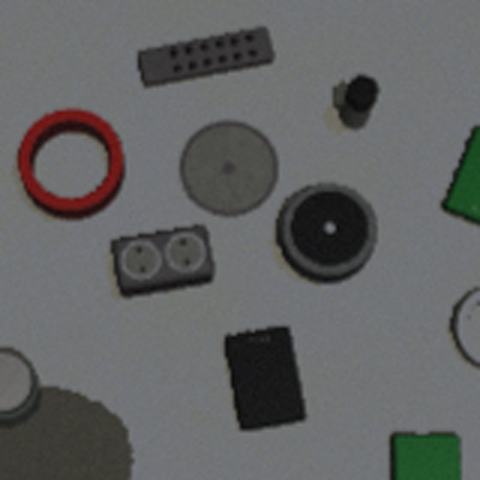

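Run:
```python
from a import *
o=ori(YAW+np.pi/2)
robot.move_ptp(W(-.125,.060,.12),o)
robot.servo_line(W(-.125,.060,.008),rate=.12)
robot.servo_line(W(-.125,.0408,.008),rate=.03); st("lateral")
robot.servo_line(W(-.125,.060,.008),rate=.06)
robot.servo_line(W(-.125,.060,.12),rate=.15)
robot.set_gripper(.026)
o=ori(YAW)
robot.move_ptp(W(-.197,0,.12),o); st("behind")
robot.servo_line(W(-.197,0,.008),rate=.12)
robot.servo_line(W(-.140,0,.008),rate=.03); st("fwd")
robot.servo_line(W(-.160,0,.008),rate=.06)
robot.servo_line(W(-.160,0,.14),rate=.15)
q=np.array(telemetry.get_qpos()); q[0]-=.9; robot.move_joints(list(q)); st("aside")
bank((-.085,.0),"pics/p2.png")
```

```text
lateral t 13.8 tcp gap [-0.1252  0.0406] z 0.0079 F [-0.9  0.5 -0.6] w 0.050
behind t 16.8 tcp gap [-0.1967  0.0002] z 0.1201 F [ 0.4 -0.5 -0.3] w 0.026
fwd t 19.9 tcp gap [-0.14 -0.  ] z 0.0080 F [-1.6 -0.6 -1.6] w 0.026
aside t 22.8 tcp gap [-0.1816  0.362 ] z 0.1390 F [-0.3 -0.1  0.4] w 0.026
bank gap frame [-0.0875 -0.0005] [-0.0877 -0.0006] yaw err 0.67 size [0.0906 0.0622]
```

View pics/p2.png

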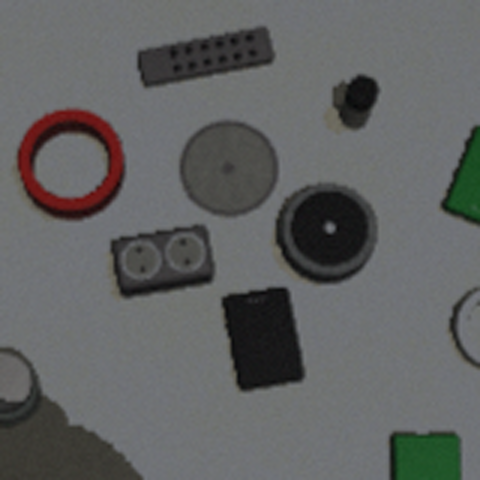

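Run:
```python
from a import *
robot.move_ptp(W(-.165,0,.12),ori(YAW))
robot.servo_line(W(-.160,0,.008),rate=.12)
for a in(-.11,-.085,-.06,-.035,-.01,.016):
    robot.servo_line(W(a,0,.008),rate=.04); st(a)
    if np.linalg.norm(telemetry.get_force())>10: print("ABORT");break
robot.servo_line(W(a-.02,0,.008),rate=.08)
robot.servo_line(W(a-.02,0,.15),rate=.15)
q=np.array(telemetry.get_qpos()); q[0]-=.8; robot.move_joints(list(q)); st("aside")
c,_=bank((a+.0525,.0),"pics/p3.png")
c=eyes.capture("top"); p=blob(c,0,(.652,-.032),.075,0,92,.004)[1]; print([(gapf(k[0]).round(4),k[1]) for k in p])
```

```text
-0.11 t 26.7 tcp gap [-1.098e-01 -1.000e-04] z 0.0081 F [-0.2  0.5  0.3] w 0.026
-0.085 t 27.5 tcp gap [-0.0848 -0.    ] z 0.0080 F [-0.4  0.7  0.3] w 0.026
-0.06 t 28.3 tcp gap [-0.0597  0.    ] z 0.0081 F [0.9 0.3 0.2] w 0.026
-0.035 t 29.1 tcp gap [-0.0348  0.    ] z 0.0080 F [0.6 0.5 0.8] w 0.026
-0.01 t 29.8 tcp gap [-0.0098 -0.    ] z 0.0080 F [-0.   0.1 -0.2] w 0.026
0.016 t 30.6 tcp gap [ 0.0162 -0.    ] z 0.0081 F [ 0.3 -1.   0.3] w 0.026
aside t 33.7 tcp gap [-0.054   0.4358] z 0.1490 F [ 0.5  0.5 -1. ] w 0.026
bank gap frame [0.0693 0.0004] [0.069  0.0004] yaw err 0.18 size [0.0924 0.0643]
[(array([0.075 , 0.0041]), 0.009009875)]
```

View pics/p3.png

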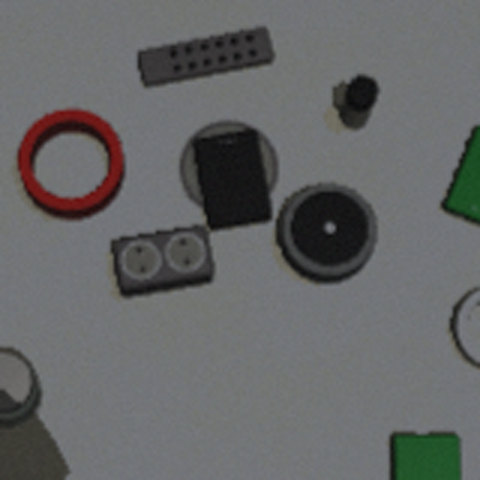

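Run:
```python
from a import *
def prof(c,z,la,al):
    P=np.array([W(a,l,z) for l in la for a in al]); p=proj(c,P).astype('float32')
    g=cv2.cvtColor(c["image"],cv2.COLOR_RGB2GRAY)
    return cv2.remap(g,p[:,:1],p[:,1:],cv2.INTER_CUBIC).reshape(len(la),len(al)).mean(0).round().astype(int)
la=np.linspace(-.018,.018,13)
C={k:eyes.capture(k) for k in("top","scene")}
pickle.dump(C,open("c3.pkl","wb"))
for k,c in C.items():
    al=np.arange(.010,.040,.001); print(k,"near z.02 from .010\n",prof(c,.02,la,al))
    al=np.arange(.100,.130,.001); print(k,"far z.02 from .100\n",prof(c,.02,la,al))
    print(k,"far z0 from .100\n",prof(c,0,la,np.arange(.100,.145,.001)))
c0=pickle.load(open("top0.pkl","rb"));s0=pickle.load(open("scene0.pkl","rb"))
print("pad before: top z0 .030..",prof(c0,0,la*.3,np.arange(.030,.045,.001)),prof(c0,0,la*.3,np.arange(.125,.140,.001)))
print("pad before: scene",prof(s0,0,la*.3,np.arange(.030,.045,.001)),prof(s0,0,la*.3,np.arange(.125,.142,.001)))
img=ortho(C["scene"],.02,.58,.75,-.13,.07,.0005);cv2.imwrite("pics/s3.png",np.clip(img[:,:,::-1]*1.6,0,255).astype('uint8'))
```

```text
top near z.02 from .010
 [116 116 116 117 117 116 117 118 117 111 100  84  65  46  31  20  16  17
  19  21  22  22  23  23  23  22  22  22  22  22]
top far z.02 from .100
 [ 21  20  21  23  25  27  28  27  26  24  21  20  23  32  44  56  65  70
  72  71  68  65  65  66  72  80  89  99 106 112]
top far z0 from .100
 [ 20  21  21  21  21  21  21  20  21  23  26  28  28  27  25  23  20  20
  24  34  46  58  67  71  73  71  68  65  64  66  72  80  90  99 106 112
 115 116 117 117 116 116 116 116 116]
scene near z.02 from .010
 [156 156 156 156 156 156 156 156 155 155 155 155 155 155 155 155 154 153
 149 143 135 123 108  91  73  56  40  28  20  16]
scene far z.02 from .100
 [17 17 18 19 20 23 26 29 32 35 37 36 33 29 24 20 17 14 12 10  9  7  7  7
  8 11 14 17 19 21]
scene far z0 from .100
 [  8   7   8   9  11  14  17  19  21  20  19  17  14  12  13  17  24  33
  43  54  66  77  86  94  99 101 101  98  95  91  88  87  89  95 105 117
 129 139 148 154 157 158 158 158 157]
pad before: top z0 .030.. [107 107 107 108 107 102  94  84  74  65  60  58  60  63  67] [ 68  67  64  60  56  57  62  70  82  92  98 102 105 106 106 107]
pad before: scene [146 147 147 147 147 146 144 141 136 129 121 111 102  93  88] [ 95  94  92  90  87  83  79  77  78  83  93 104 117 129 138 143 146]
```

View pics/s3.png

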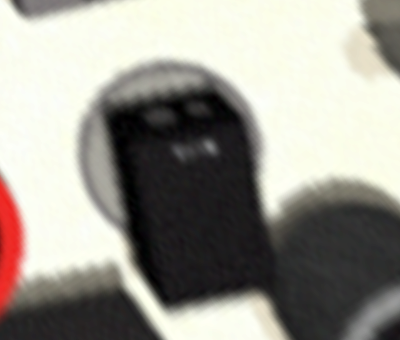

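Run:
```python
from a import *
robot.move_ptp(W(-.006,0,.12),ori(YAW))
robot.servo_line(W(-.006,0,.008),rate=.12)
robot.servo_line(W(.0302,0,.008),rate=.035); st("final")
robot.servo_line(W(.005,0,.008),rate=.08)
robot.servo_line(W(.005,0,.15),rate=.15)
q=np.array(telemetry.get_qpos()); q[0]-=.8; robot.move_joints(list(q)); st("aside")
bank((.085,0),"pics/p4.png")
```

```text
final t 37.8 tcp gap [ 0.0304 -0.    ] z 0.0081 F [ 0.8 -1.1 -0.6] w 0.026
aside t 41.0 tcp gap [-0.0477  0.4423] z 0.1491 F [ 1.1 -0.5 -0.2] w 0.026
bank gap frame [0.0805 0.0007] [0.081  0.0005] yaw err -0.04 size [0.0911 0.0652]
```

View pics/p4.png

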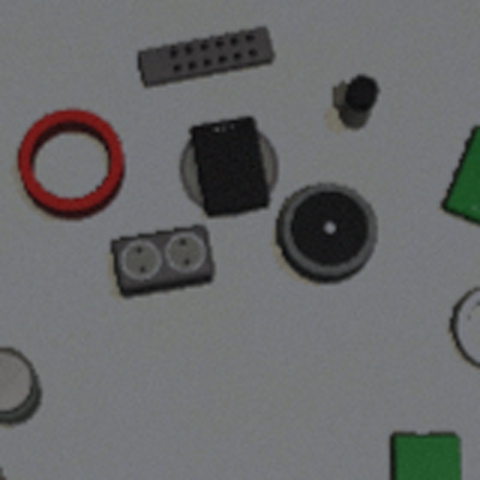

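Run:
```python
from a import *
la=np.linspace(-.018,.018,13)
for k,tn in(("top",.27),("scene",1.16)):
    c=eyes.capture(k);g=cv2.cvtColor(c["image"],cv2.COLOR_RGB2GRAY);al=np.arange(.02,.06,.00025)
    p=proj(c,np.array([W(a,l,.02) for l in la for a in al])).astype('float32')
    f=cv2.remap(g,p[:,:1],p[:,1:],cv2.INTER_CUBIC).reshape(len(la),-1).mean(0)
    x=al[np.argmax(f<(f[:8].max()+18)/2)]; off=.041+4e-3*np.hypot(1,tn)+(.016*tn if k=="top" else -.004*tn)
    print(k,"near edge",x.round(4),"centre",(x+off).round(4),"pad", .0851 if k=="top" else .0885)
```

```text
top near edge 0.0343 centre 0.0837 pad 0.0851
scene near edge 0.0465 centre 0.089 pad 0.0885
```

```bash
python3 -c "
from rig import robot,telemetry
print(telemetry.get_time_s()); print(robot.hand_in())"
```

```text
41.1833
the job is handed in; nothing more can be done
None
```

I pushed the power bank through the gap and handed the job in at 41.2 s; it sits within about 1.5 mm of the charging spot's centre by both cameras, I saw no other item moved in the pictures, and the job gave no verdict back.

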